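# Load the sample stage and hold its shutter open at the mark

## Task

Set the white sample cup upright on the round black pad of the sample stage, putting it down rather than dropping it, and let go of it. Then pull the stage's spring-return shutter slide out by its red knob until the white pointer stands beside the yellow mark, and finish while still holding it there: the spring shuts it if you let go. Keep the cup upright throughout and leave the weight, the brass bush and the metal disc where they are.

Things in the scene. Friction and masses are not known exactly. Their poses are not given: they have to be found in the camera images.
- cup: White open sample cup, 37 mm across the rim, 30 mm across the foot, 26 mm high, about 12 g, standing upright on the worktop at the start. Origin: centre of the underside; z up.
- stage: Fixed sample stage: dark base plate 210 x 94 x 10 mm (x -165 to +45) with a grey block 80 x 84 mm at its rear, top 40 mm above the worktop. Origin: on the worktop under the block's centre; x points to the rear (the slide comes out to -x, between strips 18 mm high), y to the side with the scale rail (at y = 38 mm) and the yellow mark, z up.
- pad (a point): Centre of the top of the round black rubber pad, 50 mm across and flat, on the grey block, 42 mm above the worktop; a small window lies in its middle. The whole foot of the cup has to stand on it.
- shutter: The shutter slide, which runs straight along the stage's x axis: shut (at rest) its origin stands at x = -85 mm in the stage's frame, and it comes out towards -x by up to 70 mm, to a stop. A spring pulls it back: about 3.5 N shut, rising by 1.1 N per cm. Origin: on the knob's axis, at worktop height; axes as the stage's.
- knob (a point): Grip point of the slide's upright red knob, on its axis 45 mm above the worktop. The knob is a round post 18 mm across, from 23 to 58 mm above the worktop, with a cap 22 mm across up to 65 mm; it does not turn or tilt. A foot 26 mm across lies under it, below 23 mm.
- pointer (a point): Outer end of the white pointer line on the slide, 30 mm beside the knob (towards +y of the stage) and 21 mm above the worktop; it moves with the knob and has the same x as the knob's axis.
- mark_clip: Yellow mark clip fixed on the scale rail: 10 mm long along the rail, 16 mm wide, 5 mm high. It stands 28 to 56 mm in front of the resting pointer (towards -x of the stage) and does not move. Origin: middle of its underside, axes as the stage's.
- mark (a point): Centre of the top of the yellow mark clip, 21 mm above the worktop; axes as the stage's. The pointer must come beside the clip: its x within the clip's 10 mm length.
- weight: Bystander: silvery 200 g weight with a neck, 29 mm across, 48 mm high, standing on the worktop. Origin: centre of the underside.
- bush: Bystander: brass bush, 30 mm across, 26 mm high, standing on the worktop. Origin: centre of the underside.
- disc: Bystander: flat pale metal disc, 40 mm across, 9 mm high, lying on the worktop. Origin: centre of the underside.
Mind the look-alikes: they are no part of the job. What is shaped like the cup but green is not meant.

How it is judged:
By the outcome, as a careful person would: the job done as asked, in the order asked, and still so for the second after the job is handed in, while the arm keeps its last pose, push and grip.
It also fails if it takes over 51 s, if anything falls off the work surface, if the arm or the gripper's body presses on something with over 40 N, if the wrist force passes 120 N, or if a joint passes its speed limit or range.

## Robot

A 6-joint arm with a two-finger parallel gripper is mounted at the origin on a cart in front of the work surface, level with it; the furniture and walls round the work are solid. World frame = base frame: x ahead of the robot, y to its left, z up, the work surface at z = 0. Lengths are in m, angles in rad, forces in N, time in s.
With the tool pointing down it reaches from about 0.35 to 0.975 m from the base axis. Payload 4.9 kg.
Tool frame: the origin (TCP) lies at the very end of the fingers, on their centre line; the grasp point (between the pads) lies 19 mm behind it; z points along the fingers, y is the direction in which the jaws open and shut (so a half turn about z gives the same grasp; the last joint's range is limited). The gripper opens to 85 mm and grips with 20 to 120 N. Pads are 22 mm wide; open, the fingers measure 114 mm over their backs; the gripper's body (76 mm by 85 mm) begins 54 mm behind the grasp point. The pads swing forward as they close: fully open they stand 13 mm farther back than shut.
Start: joints at [1.101, 0.053, 1.613, -0, 1.476, -0.119], TCP at [0.215, 0.587, 0.231] pointing down, gripper open.
Joint ranges: [-3.01, 3.01], [-1.01, 2.22], [0.06, 2.58], [-1.02, 4.17], [0.09, 2.62], [-3.14, 3.14]. Speed limits (rad/s): [2.57, 2.57, 3.14, 3.14, 3.14, 3.14].

## Interface

Orientations are given as a unit quaternion [w, x, y, z].
In Python, from plant import state, eyes, job_done gives the robot as it stands.
- The arm moves only by the tool apply_moves, never from a script. Its argument "commands" is a list of rows, each an object with "linear": the shift along the tool's x, y, z in m, a list of three; "delta_rot": the turn, a rotation vector about the tool's x, y, z in degrees, a list of three; "fingers": the closure in counts, from 0 (fully open) to 255 (shut). In form: [{"linear": [x, y, z], "delta_rot": [wx, wy, wz], "fingers": fingers}, ...]. A call has exactly 8 rows; each row is the pose to reach, as a shift and turn from the pose commanded when the call began, along the tool's axes at that moment; what a row does not reach only later rows make up. A row lasts 1/10 s, in which the tool goes at most 50 mm and 8.59 degrees, less where a joint would pass 70% of its speed; a pose out of reach is approached as far as the arm can. A call with a gripper value outside its range is refused whole. The fingers move at their own pace and stop on an object; the grip force is fixed at half the most. Time passes only in rows, so rows that repeat a pose let the fingers close, or fill a call up. It gives the time, the measured TCP pose, the force and the opening at its end, in the units of the state.
- state(): the state, without advancing time (a new reading comes with each control period).
- eyes.grab_frame(name): name is "scene" or "side" or "wrist"; returns the picture (420x560x3 uint8, red, green, blue); there is no depth.
- eyes.camera_params(name): a dict with "fx", "fy", "cx", "cy" (pixels), "position" and "rotation" of the camera in the world; the wrist camera has in their place "T_tool_cam" (4x4, takes a point from camera to tool coordinates, whose origin is the TCP and whose axes are the flange's). Camera axes: x right, y down, z forward; pixel columns grow to the right and rows downward; lengths in m; the calibration is good to about 2 mm. The wrist camera is an equidistant fisheye: a pixel r from the principal point sees the ray r / f radians off the axis. A picture is of the moment at which its call begins: read the wrist's pose just before it. camera_params takes no time and is no camera call.
- job_done(): hands the job in, once; it reports no verdict.
The state is a dict: "time": time; "joint_pos": joint angles; "joint_vel": joint speeds; "joint_efforts": joint torques, N m; "tool_pos": TCP position; "tool_rot": TCP orientation; "contact_force": force on the tool from outside, world axes, zero at the start; "ft_torque": the same for the moment, N m; "gripper_width": opening from 0.0 (shut) to 1.0 (fully open).
Only numpy, scipy, OpenCV 4.12 (cv2) and the standard library are available. Lean on these libraries where they do the work, as an engineer would, in place of code of your own. Each camera call takes 0.05 s, during which the arm holds its last target.

## Working session

There is one attempt and no reset: what is moved stays moved. The work goes in short steps, Python scripts to look and compute and a tool call to move; the robot and the scene stay as the last step left them, time stands still between calls to the robot, and variables do not carry over. Pictures are saved under pics/ and viewed, and the job is handed in when it is done.

Besides the shell and the picture viewer there is one more tool, called after ">>>" in YAML: its name, and indented under it one key for each argument. apply_moves: Moves the arm, as the interface text tells. Its arguments: {"type":"object","properties":{"commands":{"type":"array","items":{"type":"object","properties":{"linear":{"type":"array","items":{"type":"number"}},"delta_rot":{"type":"array","items":{"type":"number"}},"fingers":{"type":"number"}}}}},"required":["commands"]}

```bash
ls; mkdir -p pics
python3 - <<'E'
from plant import state, eyes
import cv2
s=state();print(s)
for n in("scene","side","wrist"):
    f=eyes.grab_frame(n);cv2.imwrite(f"pics/{n}0.png",f[:,:,::-1]);print(n,eyes.camera_params(n))
E
```

```text
pics
{'time': 0.0, 'joint_pos': array([ 1.10098907e+00,  5.33779735e-02,  1.61429404e+00,  2.03292168e-05,
        1.47596155e+00, -1.19006324e-01]), 'joint_vel': array([-1.76004235e-04,  1.20770689e-04, -1.59656516e-06, -1.42255293e-03,
       -3.46099064e-04,  1.77442362e-03]), 'joint_efforts': array([ 1.45741476e-03, -3.93678761e+01, -3.70178175e+01, -2.64452234e-05,
        6.89784836e-03,  2.08265000e-06]), 'tool_pos': array([0.21450028, 0.58638737, 0.23004988]), 'tool_rot': array([-3.05789553e-04,  1.74503339e-01,  9.84656053e-01, -9.73610937e-04]), 'contact_force': array([-0.1267056 , -0.3240282 , -0.09325416]), 'ft_torque': array([ 0.06469962, -0.00557936,  0.01826621]), 'gripper_width': 1.0006840784375344}
scene {'fx': 398.47851422217735, 'fy': 398.47851422217735, 'cx': 273.7262861591426, 'cy': 210.16837957491865, 'position': array([ 0.14220002, -0.79009976,  0.6687581 ]), 'rotation': array([-0.45297721,  0.86246319, -0.20325084,  0.0982751 ])}
side {'fx': 510.4578528862187, 'fy': 510.4578528862187, 'cx': 286.04376946111154, 'cy': 203.98480774102043, 'position': array([ 0.3228016 , -1.09402653,  0.96551336]), 'rotation': array([-0.42177182,  0.90009319, -0.10332378,  0.03556637])}
wrist {'fx': 325.19226210127806, 'fy': 325.19226210127806, 'cx': 282.2624319794882, 'cy': 207.85669437817353, 'T_tool_cam': array([[ 2.57850135e-04, -9.49055971e-01, -3.15107437e-01,
         8.12107513e-02],
       [ 9.99999944e-01,  3.12374616e-04, -1.22532414e-04,
         9.03580993e-04],
       [ 2.14721683e-04, -3.15107387e-01,  9.49055999e-01,
        -1.42784214e-01],
       [ 0.00000000e+00,  0.00000000e+00,  0.00000000e+00,
         1.00000000e+00]])}
```

View pics/scene0.png

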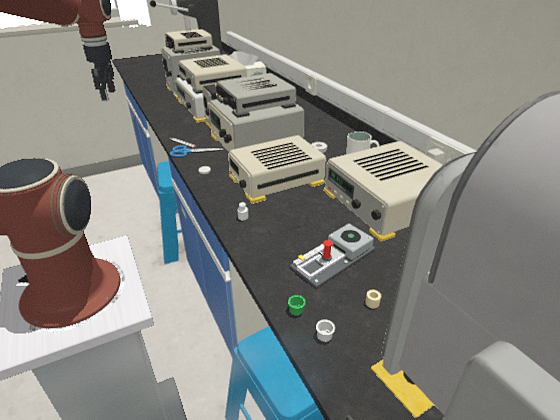

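View pics/side0.png

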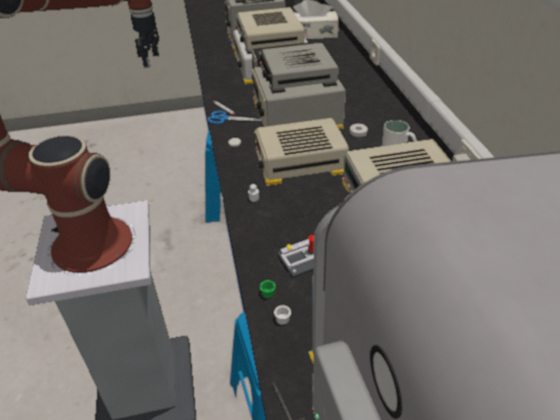

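View pics/wrist0.png

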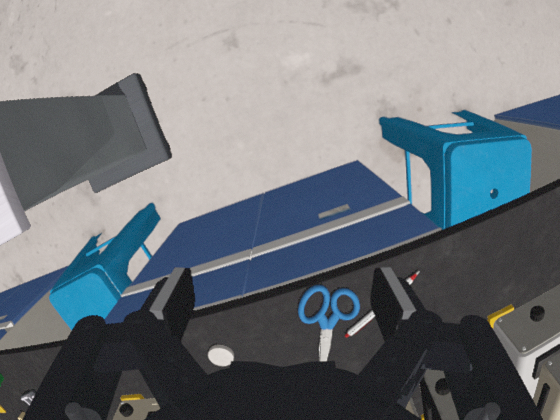

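```bash
cat > h.py <<'E'
import numpy as np,cv2
from scipy.spatial.transform import Rotation as R
from plant import state,eyes
def Rq(q): return R.from_quat([q[1],q[2],q[3],q[0]])
def ray(n,u,v,st=None,p=None):
    p=p or eyes.camera_params(n)
    x=np.array([(u-p['cx'])/p['fx'],(v-p['cy'])/p['fy']])
    if n!='wrist':
        return np.array(p['position']),Rq(p['rotation']).as_matrix()@np.r_[x,1]
    th=np.hypot(*x); d=np.r_[x/max(th,1e-9)*np.sin(th),np.cos(th)]
    T=p['T_tool_cam'];M=Rq(st['tool_rot']).as_matrix()
    return M@T[:3,3]+st['tool_pos'],M@T[:3,:3]@d
def onz(n,u,v,z,st=None):
    o,d=ray(n,u,v,st); return o+d*(z-o[2])/d[2]
def proj(n,P,st=None):
    p=eyes.camera_params(n);P=np.array(P,float)
    if n!='wrist':
        c=Rq(p['rotation']).as_matrix().T@(P-p['position']);return p['fx']*c[0]/c[2]+p['cx'],p['fy']*c[1]/c[2]+p['cy']
    T=p['T_tool_cam'];t=Rq(st['tool_rot']).as_matrix().T@(P-st['tool_pos']);c=T[:3,:3].T@(t-T[:3,3])
    r=np.hypot(c[0],c[1]);th=np.arctan2(r,c[2]);return p['fx']*th*c[0]/r+p['cx'],p['fy']*th*c[1]/r+p['cy']
E
python3 - <<'E'
import cv2
from h import *
f=cv2.imread('pics/scene0.png')
cv2.imwrite('pics/c1.png',cv2.resize(f[215:350,265:400],None,fx=4.4,fy=4.4,interpolation=cv2.INTER_CUBIC))
for nm,u,v,z in[('cup',326,326,.026),('green',297,300,.026),('weight',243,217,0),('bush',373,294,.026),('pad',351,236,.042),('knobtop',327,242,.065)]:
    print(nm,onz('scene',u,v,z).round(3))
for nm,u,v,z in[('cup',283,311,.026),('green',268,286,.026),('weight',254,199,0),('disc?',235,142,.0)]:
    print(nm,onz('side',u,v,z).round(3))
print(onz('scene',205,170,0))
E
```

```text
cup [ 0.456 -0.365  0.026]
green [ 0.437 -0.279  0.026]
weight [0.463 0.089 0.   ]
bush [ 0.592 -0.338  0.026]
pad [ 0.653 -0.166  0.042]
knobtop [ 0.571 -0.182  0.065]
cup [ 0.455 -0.365  0.026]
green [ 0.435 -0.283  0.026]
weight [ 0.462  0.083 -0.   ]
disc? [ 0.451  0.407 -0.   ]
[0.45263002 0.40724315 0.        ]
```

View pics/c1.png

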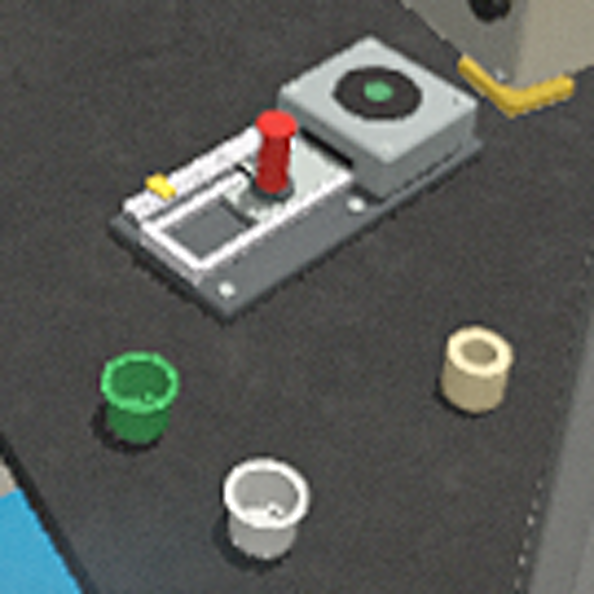

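```bash
cat >> h.py <<'E'
def totool(target,frm=None):
    s=state();p=s['tool_pos'] if frm is None else np.array(frm)
    return (Rq(s['tool_rot']).as_matrix().T@(np.array(target)-p)).round(4)
E
python3 - <<'E'
from h import *
print(totool([.48,.1,.23]),totool([.46,-.28,.24]))
print([onz('scene',u,v,0).round(3) for u,v in((375,365),(390,335),(410,410),(265,335),(325,410))])
s=state();print(s['time'],s['tool_pos'])
E
```

```text
[-0.4165 -0.3656  0.0008] [-0.5283 -0.7294 -0.0086]
[array([ 0.502, -0.466, -0.   ]), array([ 0.571, -0.425,  0.   ]), array([ 0.501, -0.562,  0.   ]), array([ 0.346, -0.311,  0.   ]), array([ 0.372, -0.497,  0.   ])]
0.15 [0.21456322 0.58648786 0.23031126]
```

>>> apply_moves:
  commands:
    - {"linear":[-0.03,-0.02,0],"delta_rot":[0,0,0],"fingers":0}
    - {"linear":[-0.07,-0.05,0],"delta_rot":[0,0,0],"fingers":0}
    - {"linear":[-0.11,-0.08,0],"delta_rot":[0,0,0],"fingers":0}
    - {"linear":[-0.15,-0.11,0],"delta_rot":[0,0,0],"fingers":0}
    - {"linear":[-0.19,-0.14,0],"delta_rot":[0,0,0],"fingers":0}
    - {"linear":[-0.23,-0.17,0],"delta_rot":[0,0,0],"fingers":0}
    - {"linear":[-0.27,-0.2,0],"delta_rot":[0,0,0],"fingers":0}
    - {"linear":[-0.31,-0.23,0],"delta_rot":[0,0,0],"fingers":0}

```text
time: 0.95
tool_pos: [0.4274, 0.2625, 0.2312]
tool_rot: [0.0, 0.174, 0.985, 0.0]
contact_force: [0.8, -0.0, -0.2]
gripper_width: 0.999
```

>>> apply_moves:
  commands:
    - {"linear":[-0.03,-0.04,0],"delta_rot":[0,0,0],"fingers":0}
    - {"linear":[-0.06,-0.08,0],"delta_rot":[0,0,0],"fingers":0}
    - {"linear":[-0.09,-0.12,0],"delta_rot":[0,0,0],"fingers":0}
    - {"linear":[-0.11,-0.16,0],"delta_rot":[0,0,0],"fingers":0}
    - {"linear":[-0.13,-0.2,0],"delta_rot":[0,0,0],"fingers":0}
    - {"linear":[-0.15,-0.24,0],"delta_rot":[0,0,0],"fingers":0}
    - {"linear":[-0.16,-0.28,0],"delta_rot":[0,0,0],"fingers":0}
    - {"linear":[-0.17,-0.32,0],"delta_rot":[0,0,0],"fingers":0}

```text
time: 1.75
tool_pos: [0.476, -0.0963, 0.231]
tool_rot: [-0.0, 0.175, 0.985, 0.0]
contact_force: [0.3, -0.6, -0.3]
gripper_width: 1.0
```

Run:
```python
from h import *
s=state();print(s['time'],s['tool_pos'],s['tool_rot'],totool([.46,-.28,.24]))
```

```text
1.75 [ 0.47602499 -0.09625266  0.23102716] [-1.49398184e-04  1.74624998e-01  9.84635001e-01  5.40484416e-05] [-0.0481 -0.1781 -0.009 ]
```

>>> apply_moves:
  commands:
    - {"linear":[-0.01,-0.04,0],"delta_rot":[0,0,0],"fingers":0}
    - {"linear":[-0.02,-0.08,0],"delta_rot":[0,0,0],"fingers":0}
    - {"linear":[-0.03,-0.12,0],"delta_rot":[0,0,0],"fingers":0}
    - {"linear":[-0.04,-0.15,0],"delta_rot":[0,0,0],"fingers":0}
    - {"linear":[-0.05,-0.18,0],"delta_rot":[0,0,0],"fingers":0}
    - {"linear":[-0.05,-0.18,0],"delta_rot":[0,0,0],"fingers":0}
    - {"linear":[-0.05,-0.18,0],"delta_rot":[0,0,0],"fingers":0}
    - {"linear":[-0.05,-0.18,0],"delta_rot":[0,0,0],"fingers":0}

```text
time: 2.55
tool_pos: [0.4616, -0.2799, 0.231]
tool_rot: [-0.0, 0.174, 0.985, 0.0]
contact_force: [1.7, -0.2, 0.4]
gripper_width: 1.003
```

Run:
```python
from h import *
import pickle
s=state();print(s['tool_pos'])
f=eyes.grab_frame('wrist')[:,:,::-1];cv2.imwrite('pics/w1.png',f);pickle.dump(s,open('w1.pkl','wb'))
cv2.imwrite('pics/w1b.png',cv2.resize(f,None,fx=1.42,fy=1.42))
```

```text
[ 0.461602   -0.27985825  0.23099761]
```

View pics/w1b.png

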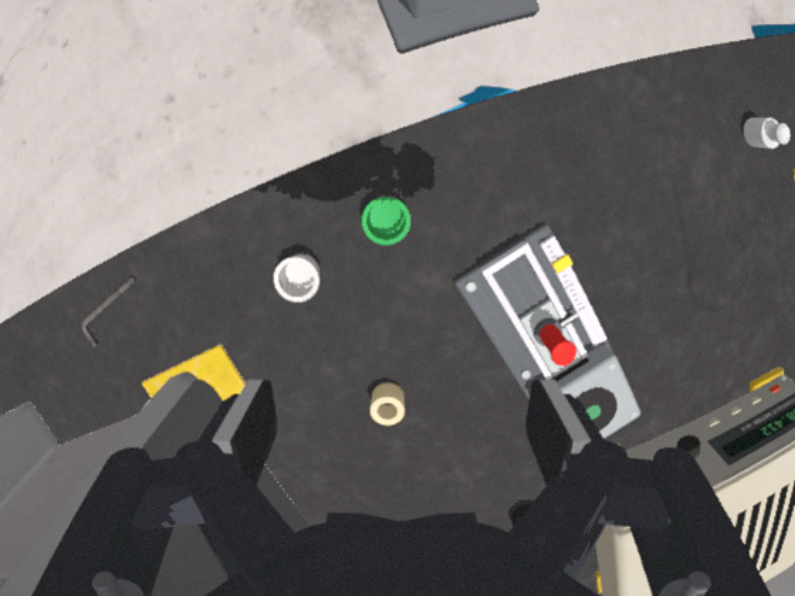

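Run:
```python
from h import *
import pickle
s=pickle.load(open('w1.pkl','rb'));f=cv2.imread('pics/w1.png')
hsv=cv2.cvtColor(f,cv2.COLOR_BGR2HSV)
def blobs(m,nm,box,amin=15):
    u0,v0,u1,v1=box;k=np.zeros(m.shape,np.uint8);k[v0:v1,u0:u1]=m[v0:v1,u0:u1]
    c,_=cv2.findContours(k,cv2.RETR_EXTERNAL,cv2.CHAIN_APPROX_NONE)
    for q in sorted(c,key=cv2.contourArea,reverse=True)[:3]:
        if cv2.contourArea(q)>amin:
            h=cv2.convexHull(q)
            e=cv2.fitEllipse(h) if len(h)>5 else None
            mm=cv2.moments(q);print(nm,cv2.contourArea(q),(mm['m10']/mm['m00'],mm['m01']/mm['m00']),e)
    return k
H,S,V=cv2.split(hsv)
blobs(((V>140)&(S<40)).astype(np.uint8)*255,'cup',(185,170,235,220))
blobs(((H>40)&(H<85)&(S>120)).astype(np.uint8)*255,'green',(240,120,300,180))
blobs(((H>22)&(H<35)&(S>130)&(V>120)).astype(np.uint8)*255,'yellow',(370,170,420,200))
blobs((((H<8)|(H>172))&(S>150)&(V>90)).astype(np.uint8)*255,'red',(360,215,420,270))
blobs(((H>40)&(H<95)&(S>70)).astype(np.uint8)*255,'win',(400,270,440,310))
cv2.imwrite('pics/c2.png',cv2.resize(f[150:315,310:460],None,fx=3.6,fy=3.6,interpolation=cv2.INTER_CUBIC))
cv2.imwrite('pics/c3.png',cv2.resize(f[130:220,180:300],None,fx=5,fy=5,interpolation=cv2.INTER_CUBIC))
for a in((380,235),(340,212),(384,237)):print(onz('scene',*a,0).round(3))
```

```text
cup 793.5 (208.39487502625497, 196.2341944969544) ((208.3673553466797, 196.21640014648438), (32.077911376953125, 32.96726989746094), 140.25607299804688)
green 878.0 (271.40831435079724, 155.0668185269552) ((271.4644470214844, 154.95791625976562), (34.01335525512695, 34.49248123168945), 108.09059143066406)
yellow 84.0 (395.7559523809524, 185.0079365079365) ((395.5060119628906, 184.88742065429688), (11.095922470092773, 14.143845558166504), 58.287513732910156)
red 385.0 (392.3649350649351, 242.92207792207793) ((392.1862487792969, 242.69949340820312), (19.24717140197754, 31.25128746032715), 144.4287872314453)
win 69.5 (417.6043165467626, 289.52517985611513) ((417.55169677734375, 289.6429443359375), (9.238873481750488, 11.395368576049805), 49.2546501159668)
[ 0.759 -0.156  0.   ]
[ 0.724 -0.018  0.   ]
[ 0.763 -0.168  0.   ]
```

View pics/c2.png

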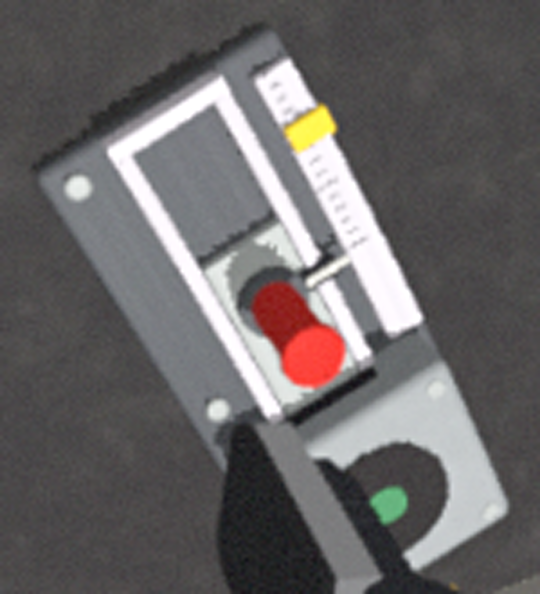

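View pics/c3.png

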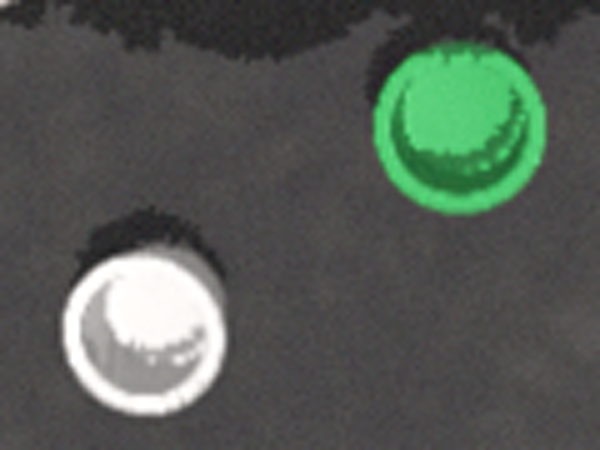

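Run:
```python
from h import *
import pickle
s=pickle.load(open('w1.pkl','rb'))
g=lambda u,v,z:onz('wrist',u,v,z,s)[:2].round(4)
c=lambda x,y:(310+x/3.6-.4,150+y/3.6-.4)
print('cup',g(208.2,196.5,.026),'green',g(271.4,155,.026))
cap=g(*c(313,356),.065);mk=g(*c(311,127),.021);pt=g(*c(349,259),.021);win=g(417.8,289.6,.042)
print('cap',cap,'mark',mk,'ptr',pt,'win',win)
for q in((390,509),(440,388)): pass
# strip edges / base plate corners z=.01
b1=g(*c(38,175),.01);b2=g(*c(262,28),.01);print('base front corners',b1,b2,np.linalg.norm(b1-b2))
r1=g(*c(292,62),.016);r2=g(*c(422,322),.016);d=r2-r1;print('rail yaw',np.degrees(np.arctan2(d[1],d[0])))
d=b2-b1;print('front yaw',np.degrees(np.arctan2(d[1],d[0]))-90)
sc=lambda u,v,z:onz('scene',265+u/4.4-.4,215+v/4.4-.4,z)[:2].round(4)
print('scene: pad',sc(378,92,.042),'cap',sc(277,124,.065),'cup',sc(266,493,.026),'mark',sc(160,184,.021))
e1=sc(114,228,.01);e2=sc(228,318,.01);print(e1,e2,np.linalg.norm(e1-e2))
b=sc(280,85,.04),sc(388,165,.04),sc(476,100,.04),sc(370,40,.04);print(b,np.mean(b,0),np.linalg.norm(b[0]-b[1]),np.linalg.norm(b[2]-b[1]))
```

```text
cup [ 0.4525 -0.3649] green [ 0.4336 -0.2811]
cap [ 0.569  -0.1845] mark [ 0.5145 -0.157 ] ptr [ 0.5641 -0.1547] win [ 0.6527 -0.1631]
base front corners [ 0.503  -0.2466] [ 0.4808 -0.1616] 0.08785123789679918
rail yaw 13.25829339600882
front yaw 14.63733671574677
scene: pad [ 0.6534 -0.1642] cap [ 0.5704 -0.1854] cup [ 0.4531 -0.3655] mark [ 0.516  -0.1561]
[ 0.4822 -0.1654] [ 0.5027 -0.2516] 0.08860411954305511
(array([ 0.6087, -0.1312]), array([ 0.6229, -0.2174]), array([ 0.7002, -0.1936]), array([ 0.6797, -0.1189])) [ 0.652875 -0.165275] 0.08736177653871285 0.08088096191317216
```

Run:
```python
from h import *
print(totool([.4528,-.365,.09]),totool([.4528,-.365,.003]))
```

```text
[-0.0209 -0.0832  0.1411] [-0.0209 -0.0833  0.2281]
```

>>> apply_moves:
  commands:
    - {"linear":[-0.007,-0.028,0.02],"delta_rot":[0,0,0],"fingers":0}
    - {"linear":[-0.014,-0.056,0.045],"delta_rot":[0,0,0],"fingers":0}
    - {"linear":[-0.021,-0.083,0.075],"delta_rot":[0,0,0],"fingers":0}
    - {"linear":[-0.021,-0.083,0.105],"delta_rot":[0,0,0],"fingers":0}
    - {"linear":[-0.021,-0.083,0.13],"delta_rot":[0,0,0],"fingers":0}
    - {"linear":[-0.021,-0.083,0.141],"delta_rot":[0,0,0],"fingers":0}
    - {"linear":[-0.021,-0.083,0.141],"delta_rot":[0,0,0],"fingers":0}
    - {"linear":[-0.021,-0.083,0.141],"delta_rot":[0,0,0],"fingers":0}

```text
time: 3.4
tool_pos: [0.4537, -0.3659, 0.0916]
tool_rot: [0.001, 0.174, 0.985, -0.001]
contact_force: [0.8, -1.2, 0.6]
gripper_width: 0.999
```

Run:
```python
from h import *
s=state();print(s['tool_pos'],s['contact_force'])
f=eyes.grab_frame('wrist')[:,:,::-1].copy()
print(proj('wrist',[.4528,-.365,.026],s),totool([.4528,-.365,.003]))
g=f.copy()
cv2.imwrite('pics/w2.png',cv2.resize(g,None,fx=1.42,fy=1.42))
hsv=cv2.cvtColor(f,cv2.COLOR_BGR2HSV);m=((hsv[...,2]>140)&(hsv[...,1]<40)).astype(np.uint8)*255
c,_=cv2.findContours(m,cv2.RETR_EXTERNAL,cv2.CHAIN_APPROX_NONE)
for q in c:
    if 800<cv2.contourArea(q)<20000:
        e=cv2.fitEllipse(cv2.convexHull(q));print(e,onz('wrist',*e[0],.026,s))
```

```text
[ 0.45367332 -0.36586085  0.09161243] [ 0.82149307 -1.15532956  0.56313021]
(np.float64(281.79430212953673), np.float64(222.7891550652803)) [0.0018 0.001  0.0893]
((530.5524291992188, 323.5518798828125), (52.079864501953125, 89.91739654541016), 39.62857437133789) [ 0.65543379 -0.15685855  0.026     ]
((281.04962158203125, 221.19802856445312), (52.75366973876953, 54.300445556640625), 113.49150085449219) [ 0.45152798 -0.36507866  0.026     ]
((496.985107421875, 239.54083251953125), (57.75693893432617, 134.31834411621094), 173.24024963378906) [ 0.52961483 -0.20333476  0.026     ]
((529.0538940429688, 229.2550811767578), (27.488689422607422, 105.92131805419922), 170.1402587890625) [ 0.53449445 -0.16631837  0.026     ]
```

View pics/w2.png

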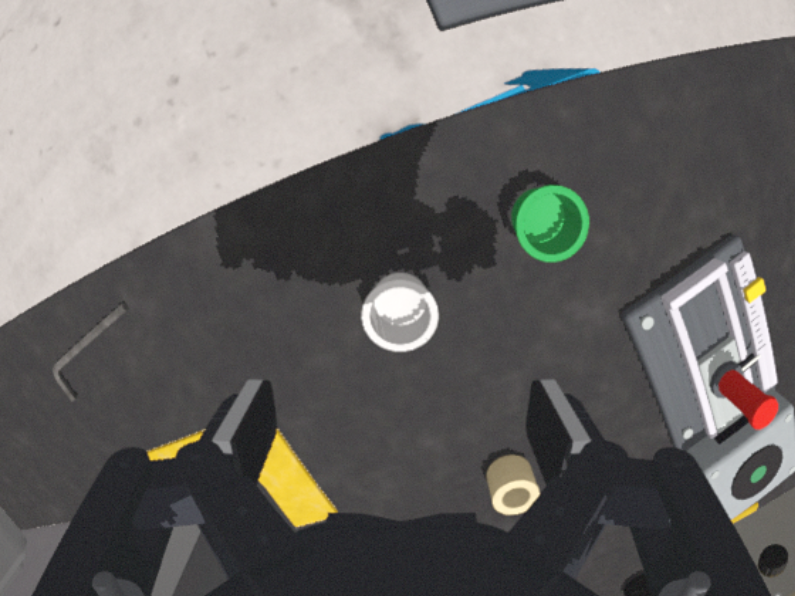

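>>> apply_moves:
  commands:
    - {"linear":[0.002,0.0,0.025],"delta_rot":[0,0,0],"fingers":0}
    - {"linear":[0.002,0.0,0.05],"delta_rot":[0,0,0],"fingers":0}
    - {"linear":[0.002,0.0,0.07],"delta_rot":[0,0,0],"fingers":0}
    - {"linear":[0.002,0.0,0.083],"delta_rot":[0,0,0],"fingers":0}
    - {"linear":[0.002,0.0,0.087],"delta_rot":[0,0,0],"fingers":0}
    - {"linear":[0.002,0.0,0.087],"delta_rot":[0,0,0],"fingers":60}
    - {"linear":[0.002,0.0,0.087],"delta_rot":[0,0,0],"fingers":90}
    - {"linear":[0.002,0.0,0.087],"delta_rot":[0,0,0],"fingers":120}

```text
time: 4.25
tool_pos: [0.4517, -0.3661, 0.0048]
tool_rot: [0.001, 0.174, 0.985, -0.001]
contact_force: [-0.7, -0.6, 0.2]
gripper_width: 0.534
```

>>> apply_moves:
  commands:
    - {"linear":[0,0,0],"delta_rot":[0,0,0],"fingers":160}
    - {"linear":[0,0,0],"delta_rot":[0,0,0],"fingers":200}
    - {"linear":[0,0,0],"delta_rot":[0,0,0],"fingers":200}
    - {"linear":[0,0,0],"delta_rot":[0,0,0],"fingers":200}
    - {"linear":[0,0,0],"delta_rot":[0,0,0],"fingers":200}
    - {"linear":[0,0,0],"delta_rot":[0,0,0],"fingers":200}
    - {"linear":[0,0,0],"delta_rot":[0,0,0],"fingers":200}
    - {"linear":[0,0,0],"delta_rot":[0,0,0],"fingers":200}

```text
time: 5.05
tool_pos: [0.4518, -0.3661, 0.0049]
tool_rot: [0.001, 0.175, 0.985, -0.001]
contact_force: [-0.6, 1.1, 6.7]
gripper_width: 0.389
```

Run:
```python
from h import *
s=state();print(s['time'],s['tool_pos'],s['tool_rot'],s['contact_force'],s['gripper_width'])
f=eyes.grab_frame('wrist')[:,:,::-1].copy()
cv2.imwrite('pics/w3.png',f[150:420])
```

```text
5.05 [ 0.45179468 -0.36609538  0.00493454] [ 9.65845624e-04  1.74500822e-01  9.84656311e-01 -6.92343683e-04] [-0.64100013  1.09741882  6.73650072] 0.3889412843545788
```

View pics/w3.png

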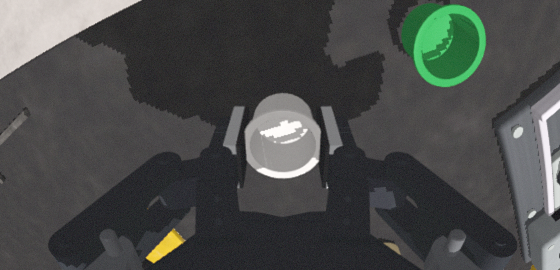

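>>> apply_moves:
  commands:
    - {"linear":[0,0,-0.005],"delta_rot":[0,0,0],"fingers":200}
    - {"linear":[0,0,-0.015],"delta_rot":[0,0,0],"fingers":200}
    - {"linear":[0,0,-0.035],"delta_rot":[0,0,0],"fingers":200}
    - {"linear":[0,0,-0.06],"delta_rot":[0,0,0],"fingers":200}
    - {"linear":[0,0,-0.085],"delta_rot":[0,0,0],"fingers":200}
    - {"linear":[0,0,-0.105],"delta_rot":[0,0,0],"fingers":200}
    - {"linear":[0,0,-0.12],"delta_rot":[0,0,0],"fingers":200}
    - {"linear":[0,0,-0.12],"delta_rot":[0,0,0],"fingers":200}

```text
time: 5.9
tool_pos: [0.4522, -0.3665, 0.1265]
tool_rot: [0.002, 0.175, 0.985, -0.002]
contact_force: [-0.3, 0.2, -0.5]
gripper_width: 0.387
```

Run:
```python
from h import *
s=state();print(s['time'],s['tool_pos'],s['contact_force'],s['gripper_width'])
f=eyes.grab_frame('scene')[:,:,::-1].copy();a=cv2.resize(f[210:330,270:410],None,fx=4.2,fy=4.2,interpolation=cv2.INTER_CUBIC)
cv2.imwrite('pics/s4.png',a)
g=eyes.grab_frame('wrist')[:,:,::-1];cv2.imwrite('pics/w4.png',cv2.resize(g[220:380,180:380],None,fx=3.5,fy=3.5,interpolation=cv2.INTER_CUBIC))
```

```text
5.9 [ 0.45217103 -0.36648069  0.12647383] [-0.26018251  0.21259627 -0.46931773] 0.3870615941163792
```

View pics/s4.png

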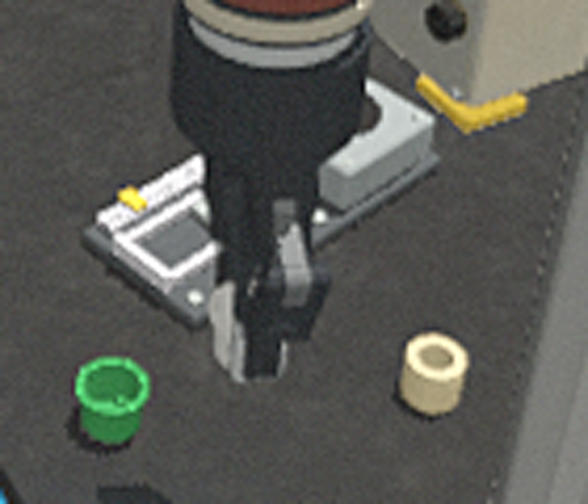

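View pics/w4.png

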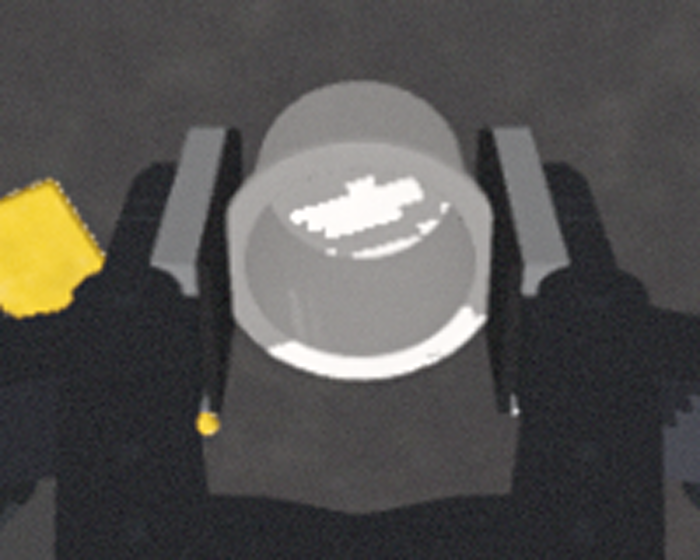

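Run:
```python
from h import *
s=state()
p=onz('wrist',283.4,295,.1475,s);print(p,totool(p))
p=onz('wrist',283.4-.2,220+380/3.5,.1475,s);q=onz('wrist',283,220+143/3.5,.1475,s);print(totool(p),totool(q))
print(proj('wrist',s['tool_pos']+[0,0,.02],s))
M=Rq(s['tool_rot']).as_matrix();print(M)
th=np.degrees(np.arctan2(M[1,1],M[0,1]));print(th)
print(totool([.653,-.164,.13]))
```

```text
[ 0.44913132 -0.36296905  0.1475    ] [ 0.0022  0.0014 -0.0245]
[-0.0168  0.0013 -0.0245] [ 0.0191  0.0012 -0.0245]
(np.float64(280.25992719542234), np.float64(293.62706054538955))
[[-9.39086701e-01  3.43680247e-01 -2.35287290e-04]
 [ 3.43680203e-01  9.39086724e-01  2.09578506e-04]
 [ 2.92983163e-04  1.15948805e-04 -9.99999950e-01]]
69.89874592110866
[-0.1208  0.2583 -0.007 ]
```

>>> apply_moves:
  commands:
    - {"linear":[-0.008,0.016,-0.005],"delta_rot":[0,0,-3],"fingers":200}
    - {"linear":[-0.023,0.05,-0.007],"delta_rot":[0,0,-8],"fingers":200}
    - {"linear":[-0.041,0.088,-0.007],"delta_rot":[0,0,-14],"fingers":200}
    - {"linear":[-0.06,0.128,-0.007],"delta_rot":[0,0,-20],"fingers":200}
    - {"linear":[-0.079,0.168,-0.007],"delta_rot":[0,0,-26],"fingers":200}
    - {"linear":[-0.097,0.207,-0.007],"delta_rot":[0,0,-31],"fingers":200}
    - {"linear":[-0.112,0.24,-0.007],"delta_rot":[0,0,-34],"fingers":200}
    - {"linear":[-0.121,0.258,-0.007],"delta_rot":[0,0,-34],"fingers":200}

```text
time: 6.8
tool_pos: [0.6537, -0.1619, 0.128]
tool_rot: [-0.001, -0.122, 0.993, 0.001]
contact_force: [-0.9, -0.7, -0.4]
gripper_width: 0.388
```

>>> apply_moves:
  commands:
    - {"linear":[0,0,0],"delta_rot":[0,0,0],"fingers":200}
    - {"linear":[0,0,0],"delta_rot":[0,0,0],"fingers":200}
    - {"linear":[0,0,0],"delta_rot":[0,0,0],"fingers":200}
    - {"linear":[0,0,0],"delta_rot":[0,0,0],"fingers":200}
    - {"linear":[0,0,0],"delta_rot":[0,0,0],"fingers":200}
    - {"linear":[0,0,0],"delta_rot":[0,0,0],"fingers":200}
    - {"linear":[0,0,0],"delta_rot":[0,0,0],"fingers":200}
    - {"linear":[0,0,0],"delta_rot":[0,0,0],"fingers":200}

```text
time: 7.6
tool_pos: [0.6532, -0.1646, 0.1304]
tool_rot: [0.0, -0.121, 0.993, -0.0]
contact_force: [-1.4, 0.7, -0.6]
gripper_width: 0.383
```

Run:
```python
from h import *
s=state();print(s['time'],s['tool_pos'],s['tool_rot'],s['contact_force'])
g=eyes.grab_frame('wrist')[:,:,::-1];cv2.imwrite('pics/w5.png',cv2.resize(g,None,fx=1.42,fy=1.42))
cv2.imwrite('pics/w5r.png',g)
M=Rq(s['tool_rot']).as_matrix();print(np.degrees(np.arctan2(M[1,1],M[0,1])))
```

```text
7.6 [ 0.65320107 -0.16464763  0.1304331 ] [ 7.65930014e-05 -1.20897033e-01  9.92665049e-01 -5.40917483e-05] [-1.37133407  0.73050487 -0.63152134]
103.8877509476494
```

View pics/w5.png

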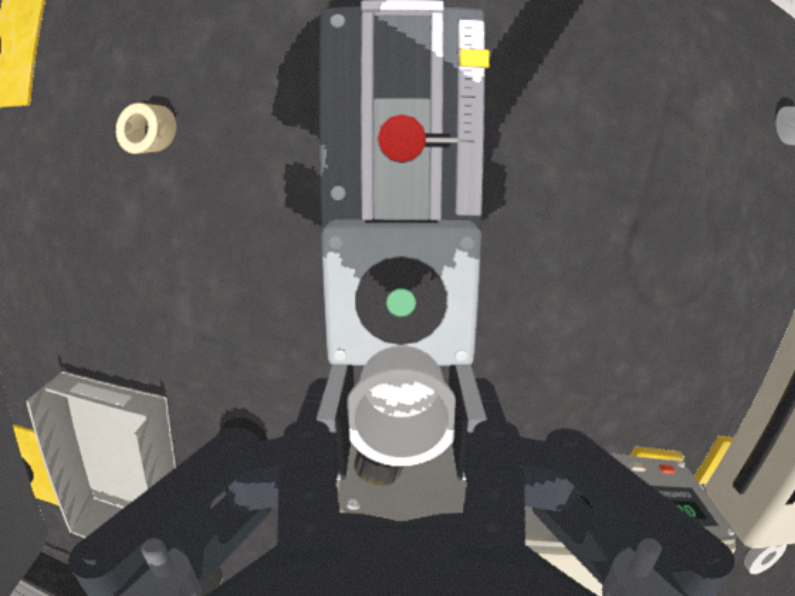

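Run:
```python
from h import *
s=state()
G=lambda u,v,z:onz('wrist',u/1.42,v/1.42,z,s)
for n,u,v,z in(('pad',401,301,.042),('cap',402,138,.065),('mark',475,58,.021),('ptr',470,141,.021),('blkL',327,362,.04),('blkR',474,362,.04)):
    p=G(u,v,z);print(n,p[:2].round(4),totool(p))
print(proj('wrist',s['tool_pos'],s),totool([.6535,-.1635,.048]), s['tool_pos'])
```

```text
pad [ 0.6523 -0.1638] [0.0007 0.0009 0.0884]
cap [ 0.5706 -0.1836] [0.0848 0.0013 0.0654]
mark [ 0.5162 -0.1566] [0.1311 0.0406 0.1094]
ptr [ 0.5619 -0.1478] [0.0847 0.0382 0.1094]
blkL [ 0.6987 -0.1956] [-0.0367 -0.0411  0.0904]
blkR [ 0.6787 -0.1146] [-0.0367  0.0424  0.0904]
(np.float64(280.6472031100691), np.float64(270.90123039022774)) [-0.0005  0.001   0.0824] [ 0.65321854 -0.16456017  0.1303651 ]
```

>>> apply_moves:
  commands:
    - {"linear":[0,0.0,0.015],"delta_rot":[0,0,0],"fingers":200}
    - {"linear":[0,0.0,0.035],"delta_rot":[0,0,0],"fingers":200}
    - {"linear":[0,0.0,0.055],"delta_rot":[0,0,0],"fingers":200}
    - {"linear":[0,0.0,0.068],"delta_rot":[0,0,0],"fingers":200}
    - {"linear":[0,0.0,0.075],"delta_rot":[0,0,0],"fingers":200}
    - {"linear":[0,0.0,0.078],"delta_rot":[0,0,0],"fingers":200}
    - {"linear":[0,0.0,0.079],"delta_rot":[0,0,0],"fingers":200}
    - {"linear":[0,0.0,0.079],"delta_rot":[0,0,0],"fingers":200}

```text
time: 8.45
tool_pos: [0.6539, -0.1647, 0.0522]
tool_rot: [0.001, -0.121, 0.993, -0.0]
contact_force: [0.1, -0.7, -0.1]
gripper_width: 0.386
```

>>> apply_moves:
  commands:
    - {"linear":[0,0,0.0005],"delta_rot":[0,0,0],"fingers":200}
    - {"linear":[0,0,0.001],"delta_rot":[0,0,0],"fingers":200}
    - {"linear":[0,0,0.0015],"delta_rot":[0,0,0],"fingers":200}
    - {"linear":[0,0,0.002],"delta_rot":[0,0,0],"fingers":200}
    - {"linear":[0,0,0.002],"delta_rot":[0,0,0],"fingers":200}
    - {"linear":[0,0,0.002],"delta_rot":[0,0,0],"fingers":200}
    - {"linear":[0,0,0.002],"delta_rot":[0,0,0],"fingers":200}
    - {"linear":[0,0,0.002],"delta_rot":[0,0,0],"fingers":200}

```text
time: 9.25
tool_pos: [0.6532, -0.1645, 0.0493]
tool_rot: [-0.0, -0.121, 0.993, -0.0]
contact_force: [0.3, -0.2, -0.7]
gripper_width: 0.388
```

>>> apply_moves:
  commands:
    - {"linear":[0,0,0.0003],"delta_rot":[0,0,0],"fingers":200}
    - {"linear":[0,0,0.0006],"delta_rot":[0,0,0],"fingers":200}
    - {"linear":[0,0,0.0009],"delta_rot":[0,0,0],"fingers":200}
    - {"linear":[0,0,0.0012],"delta_rot":[0,0,0],"fingers":200}
    - {"linear":[0,0,0.0015],"delta_rot":[0,0,0],"fingers":200}
    - {"linear":[0,0,0.0015],"delta_rot":[0,0,0],"fingers":200}
    - {"linear":[0,0,0.0015],"delta_rot":[0,0,0],"fingers":200}
    - {"linear":[0,0,0.0015],"delta_rot":[0,0,0],"fingers":200}

```text
time: 10.05
tool_pos: [0.6533, -0.1645, 0.0478]
tool_rot: [0.0, -0.121, 0.993, -0.0]
contact_force: [-0.3, -0.0, -1.5]
gripper_width: 0.389
```

>>> apply_moves:
  commands:
    - {"linear":[0,0,0.0003],"delta_rot":[0,0,0],"fingers":200}
    - {"linear":[0,0,0.0005],"delta_rot":[0,0,0],"fingers":200}
    - {"linear":[0,0,0.0008],"delta_rot":[0,0,0],"fingers":200}
    - {"linear":[0,0,0.001],"delta_rot":[0,0,0],"fingers":200}
    - {"linear":[0,0,0.001],"delta_rot":[0,0,0],"fingers":200}
    - {"linear":[0,0,0.001],"delta_rot":[0,0,0],"fingers":200}
    - {"linear":[0,0,0.001],"delta_rot":[0,0,0],"fingers":200}
    - {"linear":[0,0,0.001],"delta_rot":[0,0,0],"fingers":200}

```text
time: 10.85
tool_pos: [0.6533, -0.1645, 0.047]
tool_rot: [0.0, -0.121, 0.993, -0.0]
contact_force: [-0.8, -0.2, 2.7]
gripper_width: 0.389
```

>>> apply_moves:
  commands:
    - {"linear":[0,0,0.0003],"delta_rot":[0,0,0],"fingers":200}
    - {"linear":[0,0,0.0005],"delta_rot":[0,0,0],"fingers":200}
    - {"linear":[0,0,0.0005],"delta_rot":[0,0,0],"fingers":200}
    - {"linear":[0,0,0.0005],"delta_rot":[0,0,0],"fingers":200}
    - {"linear":[0,0,0.0005],"delta_rot":[0,0,0],"fingers":200}
    - {"linear":[0,0,0.0005],"delta_rot":[0,0,0],"fingers":200}
    - {"linear":[0,0,0.0005],"delta_rot":[0,0,0],"fingers":200}
    - {"linear":[0,0,0.0005],"delta_rot":[0,0,0],"fingers":200}

```text
time: 11.65
tool_pos: [0.6533, -0.1645, 0.047]
tool_rot: [-0.0, -0.121, 0.993, -0.0]
contact_force: [-3.0, 0.8, 5.0]
gripper_width: 0.387
```

Run:
```python
from h import *
s=state();print(s['tool_pos'],s['contact_force'])
g=eyes.grab_frame('wrist')[:,:,::-1];cv2.imwrite('pics/w6.png',cv2.resize(g[180:400,140:420],None,fx=2.7,fy=2.7))
```

```text
[ 0.65332549 -0.16454614  0.04699364] [-3.01337733  0.83245137  5.04312411]
```

View pics/w6.png

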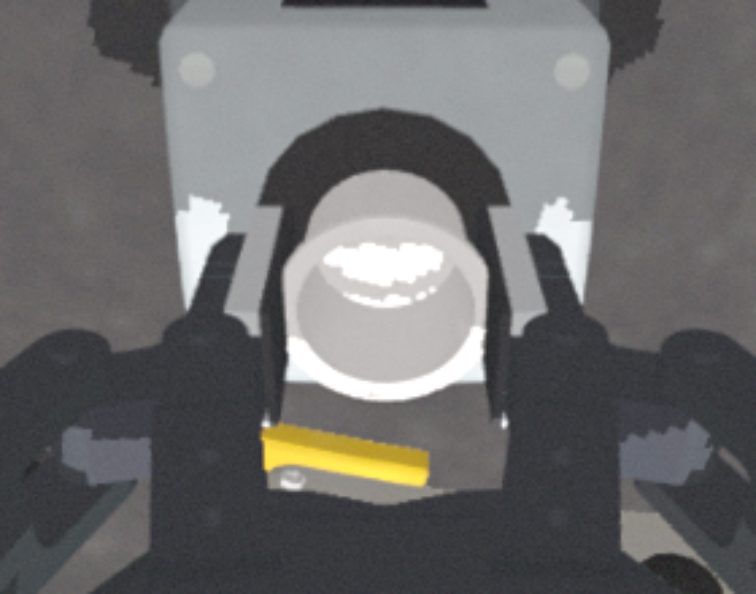

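>>> apply_moves:
  commands:
    - {"linear":[0,0,0],"delta_rot":[0,0,0],"fingers":158}
    - {"linear":[0,0,0],"delta_rot":[0,0,0],"fingers":154}
    - {"linear":[0,0,0],"delta_rot":[0,0,0],"fingers":150}
    - {"linear":[0,0,0],"delta_rot":[0,0,0],"fingers":146}
    - {"linear":[0,0,0],"delta_rot":[0,0,0],"fingers":140}
    - {"linear":[0,0,0],"delta_rot":[0,0,0],"fingers":120}
    - {"linear":[0,0,0],"delta_rot":[0,0,0],"fingers":80}
    - {"linear":[0,0,0],"delta_rot":[0,0,0],"fingers":50}

```text
time: 12.5
tool_pos: [0.6531, -0.1645, 0.0461]
tool_rot: [-0.0, -0.121, 0.993, 0.0]
contact_force: [-1.0, 0.0, 0.4]
gripper_width: 0.803
```

>>> apply_moves:
  commands:
    - {"linear":[0,0,0],"delta_rot":[0,0,0],"fingers":20}
    - {"linear":[0,0,0],"delta_rot":[0,0,0],"fingers":20}
    - {"linear":[0,0,-0.005],"delta_rot":[0,0,0],"fingers":20}
    - {"linear":[0,0,-0.02],"delta_rot":[0,0,0],"fingers":20}
    - {"linear":[0,0,-0.04],"delta_rot":[0,0,0],"fingers":20}
    - {"linear":[0,0,-0.065],"delta_rot":[0,0,0],"fingers":20}
    - {"linear":[0,0,-0.085],"delta_rot":[0,0,0],"fingers":20}
    - {"linear":[0,0,-0.085],"delta_rot":[0,0,0],"fingers":20}

```text
time: 13.3
tool_pos: [0.6561, -0.1655, 0.1373]
tool_rot: [0.004, -0.121, 0.993, -0.002]
contact_force: [0.7, -1.0, 0.9]
gripper_width: 0.922
```

Run:
```python
from h import *
s=state();print(s['time'],s['tool_pos'],s['contact_force'],s['gripper_width'])
g=eyes.grab_frame('wrist')[:,:,::-1];cv2.imwrite('pics/w7.png',cv2.resize(g,None,fx=1.42,fy=1.42))
G=lambda u,v,z:onz('wrist',u/1.42,v/1.42,z,s)
```

```text
13.3 [ 0.65606531 -0.16554435  0.13732609] [ 0.74467425 -0.98612928  0.92242302] 0.9217577758546615
```

View pics/w7.png

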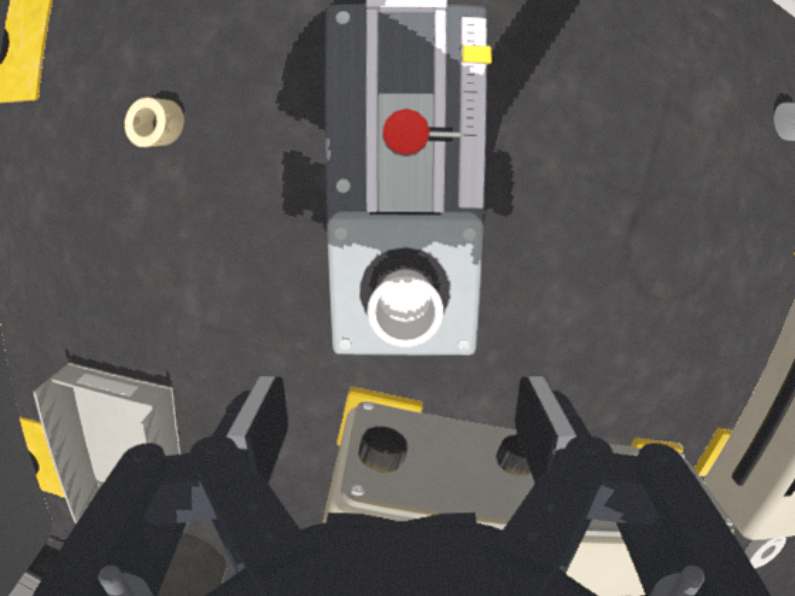

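Run:
```python
from h import *
s=state()
G=lambda u,v,z:onz('wrist',u/1.42,v/1.42,z,s)
for n,u,v,z in(('cuprim',405,310,.068),('cap',405.5,132,.065),('mark',477,55,.021)):
    p=G(u,v,z);print(n,p[:2].round(4),totool(p))
print(s['tool_pos'],s['tool_rot'],totool([.570,-.1843,.13]))
```

```text
cuprim [ 0.651  -0.1633] [0.0036 0.0029 0.0667]
cap [ 0.5694 -0.1835] [0.0877 0.0029 0.0693]
mark [ 0.5156 -0.1564] [0.1336 0.0423 0.113 ]
[ 0.65485749 -0.16511299  0.13469965] [ 0.00246765 -0.12099915  0.99264872 -0.00128005] [0.087  0.0018 0.0043]
```

>>> apply_moves:
  commands:
    - {"linear":[0.01,0.001,0],"delta_rot":[0,0,0],"fingers":20}
    - {"linear":[0.03,0.001,0],"delta_rot":[0,0,0],"fingers":20}
    - {"linear":[0.055,0.001,0],"delta_rot":[0,0,0],"fingers":20}
    - {"linear":[0.075,0.001,0],"delta_rot":[0,0,0],"fingers":20}
    - {"linear":[0.085,0.001,0],"delta_rot":[0,0,0],"fingers":20}
    - {"linear":[0.0855,0.001,0],"delta_rot":[0,0,0],"fingers":20}
    - {"linear":[0.0855,0.001,0],"delta_rot":[0,0,0],"fingers":20}
    - {"linear":[0.0855,0.001,0],"delta_rot":[0,0,0],"fingers":20}

```text
time: 14.15
tool_pos: [0.5705, -0.1839, 0.1312]
tool_rot: [0.0, -0.121, 0.993, 0.0]
contact_force: [-0.1, 0.3, -0.1]
gripper_width: 0.921
```

Run:
```python
from h import *
s=state();print(s['time'],s['tool_pos'],s['tool_rot'])
g=eyes.grab_frame('wrist')[:,:,::-1];cv2.imwrite('pics/w8.png',cv2.resize(g,None,fx=1.42,fy=1.42))
```

```text
14.15 [ 0.57053987 -0.1839444   0.13120486] [ 1.13882111e-04 -1.21171540e-01  9.92631575e-01  4.03980719e-05]
```

View pics/w8.png

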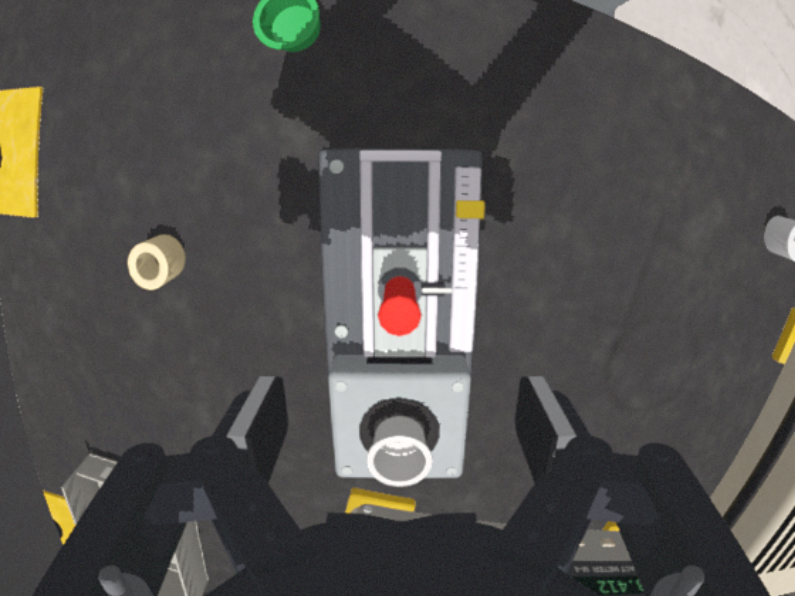

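Run:
```python
from h import *
s=state()
for n,u,v,z in(('cap',400,313,.065),('mark',470.5,208.5,.021),('ptr',450,291,.021),('cup',399,461,.068)):
    p=onz('wrist',u/1.42,v/1.42,z,s);print(n,p[:2].round(4),totool(p))
```

```text
cap [ 0.5684 -0.184 ] [0.0022 0.0004 0.0663]
mark [ 0.5153 -0.157 ] [0.0472 0.0394 0.1103]
ptr [ 0.5644 -0.1553] [-0.0008  0.0293  0.1103]
cup [ 0.654  -0.1634] [-0.0859 -0.0002  0.0633]
```

>>> apply_moves:
  commands:
    - {"linear":[0.001,0,0.015],"delta_rot":[0,0,0],"fingers":20}
    - {"linear":[0.001,0,0.04],"delta_rot":[0,0,0],"fingers":20}
    - {"linear":[0.001,0,0.065],"delta_rot":[0,0,0],"fingers":20}
    - {"linear":[0.001,0,0.085],"delta_rot":[0,0,0],"fingers":20}
    - {"linear":[0.001,0,0.1],"delta_rot":[0,0,0],"fingers":20}
    - {"linear":[0.001,0,0.105],"delta_rot":[0,0,0],"fingers":60}
    - {"linear":[0.001,0,0.105],"delta_rot":[0,0,0],"fingers":120}
    - {"linear":[0.001,0,0.105],"delta_rot":[0,0,0],"fingers":160}

```text
time: 15.0
tool_pos: [0.5698, -0.1847, 0.0272]
tool_rot: [0.001, -0.121, 0.993, -0.0]
contact_force: [-0.3, 0.3, -0.0]
gripper_width: 0.43
```

>>> apply_moves:
  commands:
    - {"linear":[0,0,0],"delta_rot":[0,0,0],"fingers":200}
    - {"linear":[0,0,0],"delta_rot":[0,0,0],"fingers":230}
    - {"linear":[0,0,0],"delta_rot":[0,0,0],"fingers":255}
    - {"linear":[0,0,0],"delta_rot":[0,0,0],"fingers":255}
    - {"linear":[0,0,0],"delta_rot":[0,0,0],"fingers":255}
    - {"linear":[0,0,0],"delta_rot":[0,0,0],"fingers":255}
    - {"linear":[0,0,0],"delta_rot":[0,0,0],"fingers":255}
    - {"linear":[0,0,0],"delta_rot":[0,0,0],"fingers":255}

```text
time: 15.8
tool_pos: [0.5702, -0.1851, 0.0279]
tool_rot: [0.001, -0.121, 0.993, -0.001]
contact_force: [0.6, -1.2, 5.0]
gripper_width: 0.225
```

Run:
```python
from h import *
s=state();print(s['time'],s['tool_pos'],s['contact_force'],s['gripper_width'])
g=eyes.grab_frame('wrist')[:,:,::-1];cv2.imwrite('pics/w9.png',cv2.resize(g,None,fx=1.42,fy=1.42))
```

```text
15.8 [ 0.57016106 -0.18508442  0.02786168] [ 0.60275062 -1.22568257  5.01972046] 0.22524583654532493
```

View pics/w9.png

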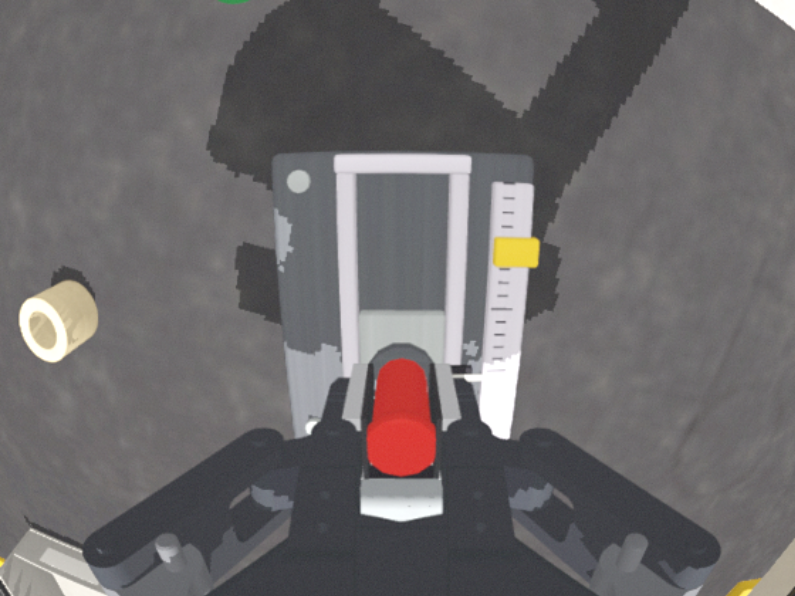

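>>> apply_moves:
  commands:
    - {"linear":[0.004,0,0],"delta_rot":[0,0,0],"fingers":255}
    - {"linear":[0.01,0,0],"delta_rot":[0,0,0],"fingers":255}
    - {"linear":[0.017,0,0],"delta_rot":[0,0,0],"fingers":255}
    - {"linear":[0.024,0,0],"delta_rot":[0,0,0],"fingers":255}
    - {"linear":[0.031,0,0],"delta_rot":[0,0,0],"fingers":255}
    - {"linear":[0.038,0,0],"delta_rot":[0,0,0],"fingers":255}
    - {"linear":[0.042,0,0],"delta_rot":[0,0,0],"fingers":255}
    - {"linear":[0.044,0,0],"delta_rot":[0,0,0],"fingers":255}

```text
time: 16.65
tool_pos: [0.5288, -0.1951, 0.0279]
tool_rot: [0.003, -0.121, 0.993, -0.001]
contact_force: [9.1, 0.2, 2.2]
gripper_width: 0.224
```

>>> apply_moves:
  commands:
    - {"linear":[0.001,0,0],"delta_rot":[0,0,0],"fingers":255}
    - {"linear":[0.002,0,0],"delta_rot":[0,0,0],"fingers":255}
    - {"linear":[0.003,0,0],"delta_rot":[0,0,0],"fingers":255}
    - {"linear":[0.003,0,0],"delta_rot":[0,0,0],"fingers":255}
    - {"linear":[0.003,0,0],"delta_rot":[0,0,0],"fingers":255}
    - {"linear":[0.003,0,0],"delta_rot":[0,0,0],"fingers":255}
    - {"linear":[0.003,0,0],"delta_rot":[0,0,0],"fingers":255}
    - {"linear":[0.003,0,0],"delta_rot":[0,0,0],"fingers":255}

```text
time: 17.45
tool_pos: [0.5261, -0.1958, 0.0279]
tool_rot: [0.003, -0.121, 0.993, -0.001]
contact_force: [8.2, 1.5, 2.6]
gripper_width: 0.227
```

Run:
```python
from h import *
s=state();print(s['time'],s['tool_pos'],s['contact_force'],s['gripper_width'])
g=eyes.grab_frame('wrist')[:,:,::-1];cv2.imwrite('pics/w10.png',cv2.resize(g[180:360,220:420],None,fx=3.3,fy=3.3,interpolation=cv2.INTER_CUBIC))
g=eyes.grab_frame('scene')[:,:,::-1];cv2.imwrite('pics/s10.png',cv2.resize(g[180:330,270:410],None,fx=3.8,fy=3.8,interpolation=cv2.INTER_CUBIC))
```

```text
17.45 [ 0.52610524 -0.19580473  0.0279024 ] [8.18563981 1.53043708 2.63516274] 0.2272635525238193
```

View pics/w10.png

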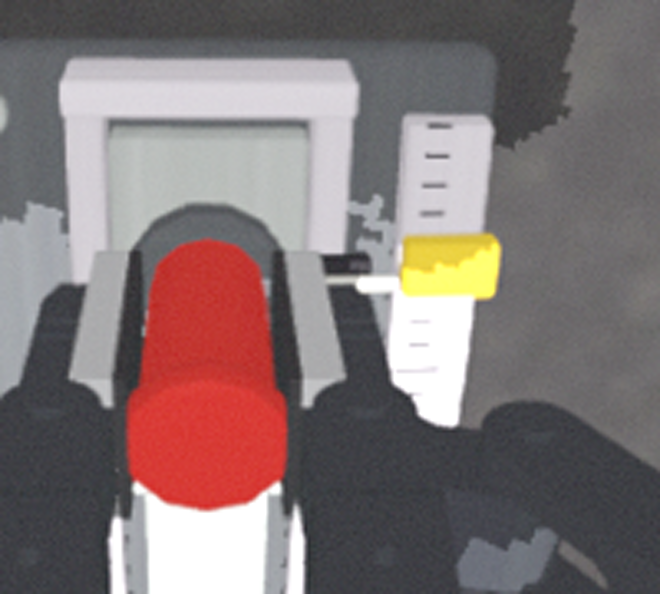

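View pics/s10.png

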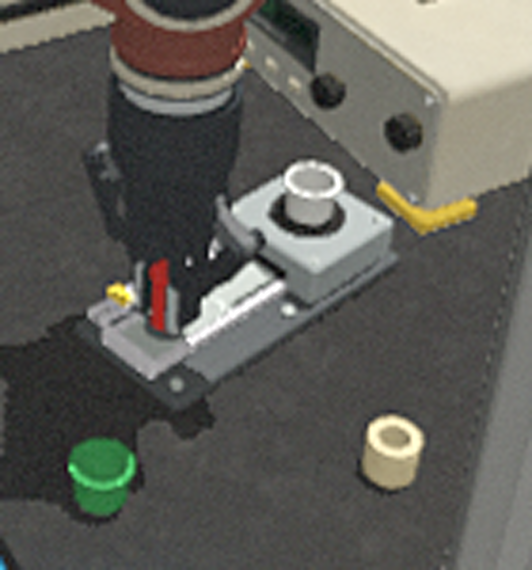

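Run:
```python
from h import *
s=state()
t=lambda u,v,z:totool(onz('wrist',220+u/3.3-.35,180+v/3.3-.35,z,s))
print('ptr',t(380,284,.021));
for v in(236,246,266,298):print(v,t(448,v,.021))
print('front bottom',t(448,236,.016))
ax=np.array([.9697,.2444]);o=np.array([.653,-.1638])
print('tcp stage x',(s['tool_pos'][:2]-o)@ax)
```

```text
ptr [-0.001   0.0284  0.0068]
236 [0.0074 0.0388 0.0067]
246 [0.0056 0.039  0.0068]
266 [0.002  0.0393 0.0068]
298 [-0.0039  0.0399  0.0068]
front bottom [0.0049 0.0401 0.0118]
tcp stage x -0.13087400536036456
```

>>> apply_moves:
  commands:
    - {"linear":[0.001,0,0],"delta_rot":[0,0,0],"fingers":255}
    - {"linear":[0.002,0,0],"delta_rot":[0,0,0],"fingers":255}
    - {"linear":[0.002,0,0],"delta_rot":[0,0,0],"fingers":255}
    - {"linear":[0.002,0,0],"delta_rot":[0,0,0],"fingers":255}
    - {"linear":[0.002,0,0],"delta_rot":[0,0,0],"fingers":255}
    - {"linear":[0.002,0,0],"delta_rot":[0,0,0],"fingers":255}
    - {"linear":[0.002,0,0],"delta_rot":[0,0,0],"fingers":255}
    - {"linear":[0.002,0,0],"delta_rot":[0,0,0],"fingers":255}

```text
time: 18.35
tool_pos: [0.5242, -0.1962, 0.0279]
tool_rot: [0.003, -0.121, 0.993, -0.001]
contact_force: [6.9, 1.0, 1.9]
gripper_width: 0.221
```

Run:
```python
from h import *
s=state();print(s['time'],s['tool_pos'],s['contact_force'],s['gripper_width'])
g=eyes.grab_frame('wrist')[:,:,::-1];cv2.imwrite('pics/w11.png',cv2.resize(g[180:360,220:420],None,fx=3.3,fy=3.3,interpolation=cv2.INTER_CUBIC))
```

```text
18.35 [ 0.52422016 -0.19624971  0.02791142] [6.89467571 0.97982819 1.94744935] 0.2207835914360907
```

View pics/w11.png

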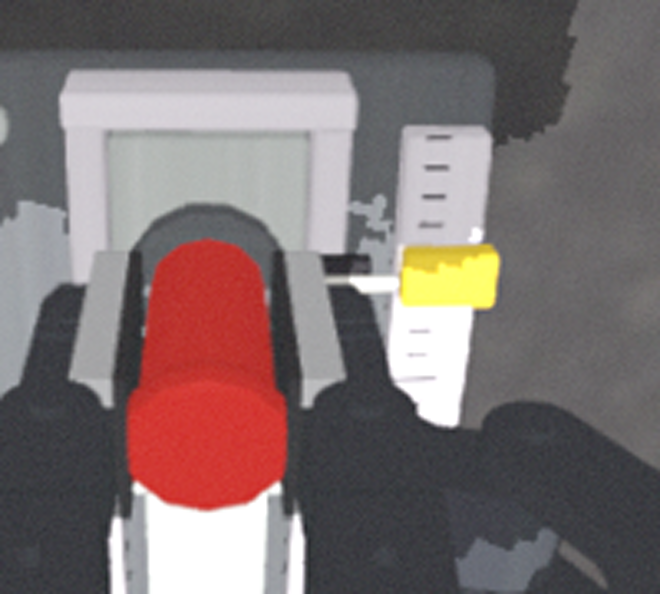

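Run:
```python
from plant import job_done,state
print(job_done());s=state();print(s['time'],s['tool_pos'],s['gripper_width'])
```

```text
the job is handed in; nothing more can be done
None
the job is handed in; nothing more can be done
```

The white cup is standing upright on the black pad, and I handed the job in at 18.4 s with the red knob still gripped and the shutter pulled out to the yellow mark.

- **Cup:** I lowered it onto the pad until the force showed about 5 N of contact, then opened the fingers slowly. Wrist views put its centre about 2 mm from the pad's centre, against about 10 mm of slack. The later scene view still shows it upright there.
- **Shutter:** I pulled the knob out by about 47 mm. In the last wrist picture the pointer sits at row 284 of the crop and the clip's top spans rows 253 to 308. That puts the pointer less than 1 mm from the clip's middle. The gripper opening read about 19 mm on the 18 mm post, and the spring pulled with about 7 N.
- **Bystanders:** The arm never touched the weight, the bush, the disc or the green cup. The bush and the weight look unmoved in the later pictures. I did not look at the disc again, but the arm did not go back near it.
- **Disagreement:** Two readings of the pull still needed before gripping differed slightly, 46.3 mm and 48.0 mm. I settled it by looking at the pointer and clip directly at the end.

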